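# Dose coffee: funnel on the portafilter, portafilter held on the grinder's switch

### The arm

A 6-joint arm with a two-finger parallel gripper is mounted at the origin on a cart in front of the work surface, level with it; the furniture and walls round the work are solid. World frame = base frame: x ahead of the robot, y to its left, z up, the work surface at z = 0. Lengths are in m, angles in rad, forces in N, time in s.
With the tool pointing down it reaches from about 0.35 to 0.775 m from the base axis. Payload 5.5 kg.
Tool frame: the origin (TCP) lies where the fingers leave the gripper's body, on its centre line; the fingertips stand env.tip_reach ahead of it and the grasp point (between the pads) lies 54 mm ahead of it (env.tip_reach is the distance from the TCP to the fingertips, in m); z points along the fingers, y is the line along which they close (so a half turn about z gives the same grasp; the last joint's range is limited). The gripper opens to 85 mm and grips with 20 to 120 N. Pads are 22 mm wide; open, the fingers measure 114 mm over their backs; the gripper's body (76 mm by 85 mm) begins 54 mm behind the grasp point. The pads swing forward as they close: fully open they stand 13 mm farther back than shut.
Start: joints at [-1.462, 0.313, 0.046, 1.304, 0, 1.431], TCP at [0.142, -0.557, 0.304] pointing down, gripper open.
Joint ranges: [-2.76, 2.76], [-0.86, 1.69], [-1.03, 1.26], [-2.2, 2.34], [-1.47, 1.5], [-3.14, 3.14]. Speed limits (rad/s): [2.57, 2.57, 3.14, 3.14, 3.14, 3.14].

### API

Orientations are given as a unit quaternion [w, x, y, z].
In Python, from workcell import status, optics, hand_in, env gives the robot as it stands.
- The arm moves only by the shell command python3 -m handwheel 'ROWS' [FORCE]. ROWS is a JSON object whose one key "deltas" holds a list of rows, each a list of 5 numbers: the opening, from -1 (shut) to 1 (fully open), then the shift along the tool's x, y, z in units of 40 mm (1.0 is 40 mm), then the turn about the tool's z in units of 10 degrees (1.0 is 10 degrees). In form: {"deltas": [[jaw, x, y, z, roll], ...]}. A call has 1 to 20 rows; each row shifts and turns the commanded pose from where the row before left it, along the tool's axes as they then stand; what a row does not reach is not made up. A row lasts 1/8 s, in which the tool goes at most 62.5 mm and 10.7 degrees, less where a joint would pass 70% of its speed; a pose out of reach is approached as far as the arm can. A call is refused whole if a number of a shift passes 1 or a number of a turn 1, either way. A call with a gripper value outside its range is refused whole. The fingers move at their own pace and stop on an object; FORCE is the grip in N (left out, the last holds). Time passes only in rows, so rows that do not move let the fingers close. It gives the time, the measured TCP pose, the force, the opening and the grip force at its end, in the units of the state.
- status.get_state(): the state, without advancing time (a new reading comes with each control period).
- optics.read_camera(name): name is "scene" or "top" or "wrist"; returns a dict with "frame" (400x640x3 uint8, red, green, blue), "depth" (400x640 float32, m along the optical axis (not along the pixel's ray), 0 where there is no reading), "vfov" (degrees; the focal length in pixels is half the picture's height over the tangent of half this angle, whatever the lens; pixels are square), "cx", "cy" (the principal point, pixels), "k1" (the pictures are not rectified: a ray, as slopes to the right and down, at radius r is drawn at 1 + k1 r^2 times it, then the intrinsics apply), "origin" and "attitude" of the camera in the world. Camera axes: x right, y down, z forward; pixel columns grow to the right and rows downward; lengths in m; the calibration is good to about 2 mm. A picture is of the moment at which its call begins.
- hand_in(): hands the job in; it is judged then, once.
The state is a dict: "clock": time; "joint_pos": joint angles; "qvel": joint speeds; "tau": joint torques, N m; "tcp_pos": TCP position; "orientation": TCP orientation; "wrist_force": force on the tool from outside, world axes, zero at the start; "ft_torque": the same for the moment, N m; "finger_gap": finger opening in m; "grip_force": force on a finger pad.
Only numpy, scipy, OpenCV 4.12 (cv2) and the standard library are available. Lean on these libraries where they do the work, as an engineer would, in place of code of your own. Each camera call takes 0.05 s, during which the arm holds its last target. There are 200 camera calls.

### The job

Get ready to dose a coffee: set the metal dosing funnel fully home on the portafilter's basket while the portafilter still sits in its wooden stand, and let go of the funnel. Then take the portafilter by its handle, lift it out and bring it, funnel seated, straight into the grinder's fork under the spout, and push its bowl lightly against the dosing switch so that the switch is held in by more than half of its 10 mm travel. Finish while holding it there, level and pressing gently, never let go; do not ram the grinder or disturb the cup, tamper, glass, teaspoon and lemon.

Things in the scene. Friction and masses are not known exactly. Their poses are not given: they have to be found in the camera images.
- portafilter: Portafilter, level in the stand, handle roughly towards the robot. Bowl 58 mm across, 30 mm high, rim flange 66 mm across on its top 6 mm. Basket bore 52 mm wide, 25 mm deep. Two side lugs (local +-y) reach 40 mm from the axis, undersides at z 22 mm. 0.36 kg, balances 25 mm behind the axis. Origin: centre of the bowl's flat underside; z up; x from handle to bowl (bowl front at x +29 mm).
- basket_mouth (a point): Centre of the portafilter's basket mouth, level with the top of its rim, 30 mm above the portafilter's origin. Axes as the portafilter's.
- handle_grip (a point): Point to grip on the centre line of the black straight handle, 112 mm behind the bowl's axis, 15 mm above the portafilter's origin. The handle has flat upright sides, 26 mm wide and 26 mm high, and runs along local -x from 62 to 166 mm behind the bowl's axis; a 16 mm neck joins it to the bowl.
- dosing_funnel: Plain aluminium ring, open at both ends, 36 mm high, 60 g, standing on the worktop. Upper 28 mm: tube of 60 mm outside diameter (hold it there, fingertips at least 10 mm above its underside, to clear the rim). Lowest 8 mm: tapered 47 mm spigot that drops into the 52 mm basket bore until the shoulder rests on the rim. Origin: centre of its underside (spigot end); z up.
- funnel_shoulder (a point): Centre of the funnel's shoulder plane, 8 mm above its underside; coincides with basket_mouth when the funnel is seated.
- stand: Dark wooden tamping stand, fixed, 95 x 90 x 45 mm, with a round recess 7 mm deep in its top in which the portafilter's bowl stands (1.5 to 2 mm play all round). Origin: on the worktop below the centre of the recess. Behind and left of it stand, fixed, a black knock box 100 mm high and an espresso machine; wall cupboards hang 0.46 m above the back of the worktop.
- grinder: Coffee grinder, fixed, 125 mm wide, 400 mm high, clear hopper. Origin: on the worktop under the middle of the body's front face; x points into the housing, so the portafilter comes in along +x, handle trailing. Fork: two level rods along x, 8 mm thick, at y +-36.5 mm, top at z 117 mm, out to x -76 mm. Spout housing reaches out to x -64 mm and down to z 198 mm.
- spout_tip (a point): Centre of the spout's mouth, 42 mm in front of the grinder's body, 174 mm above the worktop. Below it the bowl passes between the fork's rods with 3.5 mm to spare each side, the lugs just above the rods (portafilter origin 95 to 104 mm above the worktop; 98 mm is best).
- switch_face (a point): Centre of the face of the round grey dosing switch (18 mm diameter) between the roots of the fork, 106 mm above the worktop; 18 mm in front of the grinder's body when out. The bowl's front presses it along grinder +x. When it touches, the bowl's axis is 47 mm in front of the body.
- dose_switch (a joint): Travel of the dosing switch in m: 0 out, 0.010 fully in. Spring return: about 2 N to start moving, 4.3 N at 5 mm, 6.5 N at 10 mm, then a hard stop.
- espresso_cup: Bystander: small white cup without handle, 62 mm across the rim, 55 mm high. It and the funnel may stand in each other's places. Origin: centre of its underside.
- tamper: Bystander: steel tamper standing on its 51 mm base, 80 mm high. Origin: centre of its underside.
- glass: Bystander: tumbler 80 mm wide, 90 mm high. Origin: centre of its underside.
- spoon: Bystander: teaspoon 130 mm long lying on the worktop. Origin: centre of its underside.
- lemon: Bystander: lemon, 71 mm long. Origin: centre of its underside.

How it is judged:
By the outcome, as a careful person would: the job done as asked, in the order asked, and still so for the second after the job is handed in, while the arm keeps its last pose, push and grip.
It also fails if it takes over 53 s, if anything falls off the work surface, if the arm or the gripper's body presses on something with over 40 N, if the wrist force passes 120 N, or if a joint passes its speed limit or range.

## Working session

There is one attempt and no reset: what is moved stays moved. The work goes in short steps, Python scripts to look and compute and a shell command to move; the robot and the scene stay as the last step left them, time stands still between calls to the robot, and variables do not carry over. Pictures are saved under pics/ and viewed, at most 10 in all, crops included, and the job is handed in when it is done.

```bash
ls; mkdir -p pics
cat > h.py <<'E'
import numpy as np, cv2, pickle
from scipy.spatial.transform import Rotation as R
from workcell import status, optics, env
def snap(name,fn):
    d=optics.read_camera(name); cv2.imwrite(f'pics/{fn}.png',d['frame'][:,:,::-1]); pickle.dump(d,open(f'pics/{fn}.pkl','wb')); return d
def load(fn): return pickle.load(open(f'pics/{fn}.pkl','rb'))
def rot(d):
    a=np.array(d['attitude'],float)
    return a if a.shape==(3,3) else R.from_quat(a[[1,2,3,0]]).as_matrix()
def rays(d,uv):
    uv=np.atleast_2d(np.array(uv,float)); f=200/np.tan(np.radians(d['vfov'])/2)
    p=(uv-[d['cx'],d['cy']])/f; s=p.copy()
    for _ in range(20): s=p/(1+d['k1']*(s**2).sum(1,keepdims=True))
    return np.c_[s,np.ones(len(s))]
def plane(d,uv,z):
    r=rays(d,uv)@rot(d).T; o=np.array(d['origin']); return o+r*((z-o[2])/r[:,2])[:,None]
def depthpts(d,uv):
    uv=np.atleast_2d(np.array(uv)).astype(int); z=d['depth'][uv[:,1],uv[:,0]]
    return np.array(d['origin'])+(rays(d,uv)*z[:,None])@rot(d).T
def cloud(d):
    v,u=np.mgrid[0:400,0:640]; P=depthpts(d,np.c_[u.ravel(),v.ravel()]).reshape(400,640,3); P[d['depth']==0]=np.nan; return P
def proj(d,P):
    c=(np.atleast_2d(P)-np.array(d['origin']))@rot(d); s=c[:,:2]/c[:,2:]; f=200/np.tan(np.radians(d['vfov'])/2)
    return s*(1+d['k1']*(s**2).sum(1,keepdims=True))*f+[d['cx'],d['cy']]
E
python3 - <<'E'
from h import *
print(status.get_state(), env.tip_reach)
ims=[]
for n in ['scene','top','wrist']:
    d=snap(n,n+'0'); print(n,d['vfov'],d['cx'],d['cy'],d['k1'],d['origin'],d['attitude']);
E
```

```text
pics
{'clock': 0.0, 'joint_pos': array([-1.46157265e+00,  3.14030453e-01,  4.49589897e-02,  1.30361108e+00,
       -3.60790153e-05,  1.43117718e+00]), 'qvel': array([-2.52319018e-03,  1.02513081e-03,  7.52149138e-04, -3.85148594e-05,
        3.54642073e-04,  1.39150103e-03]), 'tau': array([-1.12098078e-04, -4.80629969e+01,  2.98531330e+01,  1.92592578e-02,
       -2.55704363e-04, -1.00652517e-05]), 'tcp_pos': array([ 0.14154138, -0.55690322,  0.30298349]), 'orientation': array([-9.43275293e-04,  9.92269193e-01,  1.24100602e-01, -3.70482879e-06]), 'wrist_force': array([-0.23082526,  0.76615867,  0.89041407]), 'ft_torque': array([-0.01855909,  0.00078475, -0.0590991 ]), 'grip_force': 0.0, 'finger_gap': 0.08502521313700824} 0.0726
scene 47.28500064256583 312.4972392877337 190.50163381985973 -0.0559685494765043 [-0.09215609  0.96411722  0.65533127] [ 0.14764337 -0.23575379  0.81322479 -0.51116243]
top 46.2759537232313 313.99191916765585 199.65198835243902 0.01962601136365655 [ 0.28766048 -0.00736819  1.37788208] [-0.0680676   0.7091678  -0.6991399   0.06042536]
wrist 61.88222813876081 321.86533880803796 198.2061517716613 -0.022197997556432376 [ 0.22420478 -0.53670262  0.37261263] [ 0.1304483   0.77818621 -0.60571754 -0.10254623]
```

View pics/scene0.png

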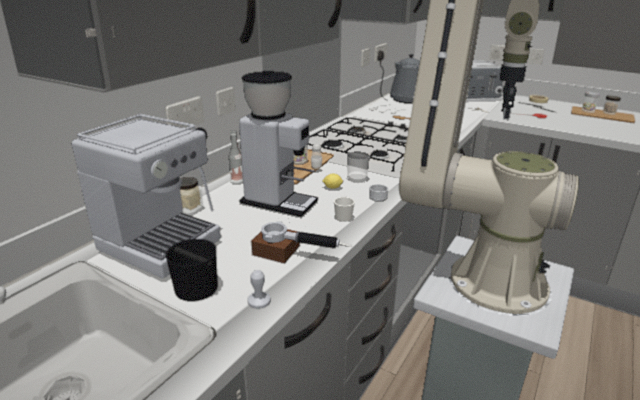

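View pics/top0.png

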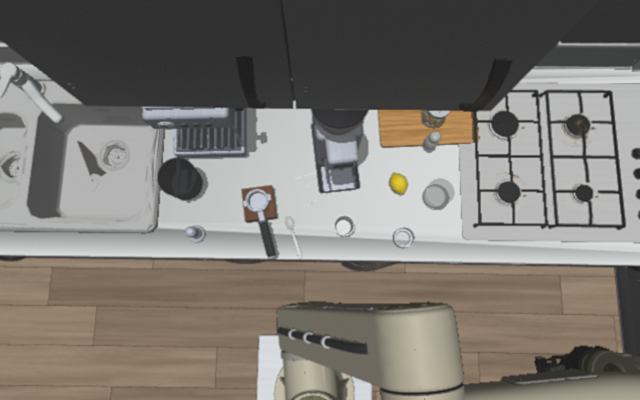

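The scene view shows the portafilter in its stand (272,235), a tall cup (344,210), a shorter ring, probably the funnel (378,193), and the grinder (270,150). In the top view the basket is at (257,200), the handle ends near (270,252), the round candidates are at (344,226) and (403,238), and the fork and tray are near (338,175).

Run:
```python
from h import *
d=load('top0'); im=d['frame'][:,:,::-1]
c=cv2.resize(im[90:270,170:450],None,fx=2.85,fy=2.85,interpolation=cv2.INTER_CUBIC); cv2.imwrite('pics/tc.png',c)
s=load('scene0')['frame'][:,:,::-1]
cv2.imwrite('pics/sc.png',cv2.resize(s[80:320,220:420],None,fx=2.5,fy=2.5,interpolation=cv2.INTER_CUBIC))
P=cloud(d)
for n,(u,v) in dict(A=(344,226),B=(403,238),pf=(257,200)).items():
    q=P[v-14:v+15,u-14:u+15].reshape(-1,3); q=q[np.isfinite(q[:,2])]; hi=q[q[:,2]>np.nanpercentile(q[:,2],92)-.004]; print(n,np.percentile(q[:,2],[5,50,80,95,99]),hi.mean(0))
print(depthpts(d,[(600,220),(300,200),(344,226),(403,238)]))
```

```text
A [-0.00433226  0.0025573   0.02426507  0.05494328  0.0591024 ] [ 0.45988239 -0.07782131  0.05471121]
B [-0.00469871  0.00089376  0.00956947  0.03403068  0.03812183] [ 0.42970602 -0.25259997  0.03382391]
pf [0.03881017 0.04563094 0.06439802 0.0693349  0.07200156] [0.5260282  0.17327212 0.06794745]
[[ 4.90959782e-01 -8.27042397e-01  4.65097850e-03]
 [ 5.39615954e-01  5.14236868e-02 -7.81382774e-04]
 [ 4.62362130e-01 -8.02672063e-02  4.78139223e-03]
 [ 4.30018879e-01 -2.54192641e-01 -1.02508474e-03]]
```

View pics/tc.png

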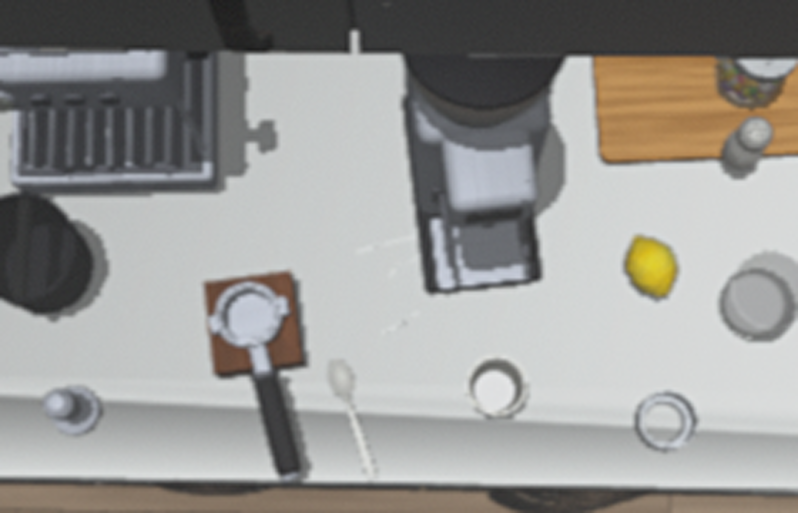

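View pics/sc.png

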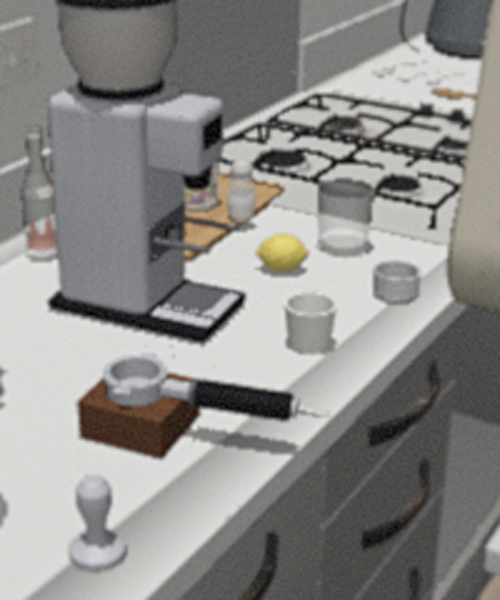

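```bash
python3 -m handwheel '{"deltas": [[1,0,0,0,0.72],[1,0,0,0,0.71],[1,0.5,-0.5,0,0],[1,0.6,-0.6,0.1,0],[1,0.6,-0.65,0.1,0],[1,0.6,-0.65,0.1,0],[1,0.6,-0.65,0.1,0],[1,0.6,-0.65,0.1,0],[1,0.6,-0.65,0.1,0],[1,0.6,-0.65,0.1,0],[1,0.6,-0.65,0.1,0],[1,0.6,-0.65,0.1,0],[1,0.6,-0.65,0.1,0],[1,0.4,-0.65,0.1,0],[1,0,0,0,0],[1,0,0,0,0]]}'
python3 - <<'E'
from h import *
d=snap('wrist','w1'); print(d['origin'],rot(d)); s=snap('scene','s1');t=snap('top','t1')
E
```

```text
clock: 2.15
tcp_pos: [0.4177, -0.2537, 0.2598]
orientation: [0.0, 1.0, -0.0, -0.0]
wrist_force: [0.0, 0.0, 0.3]
finger_gap: 0.0858
grip_force: 0.0
[ 0.50295415 -0.25416275  0.32930881] [[-1.58652532e-03 -9.44765234e-01 -3.27744008e-01]
 [-9.99998612e-01  1.66565046e-03  3.92821071e-05]
 [ 5.08794589e-04  3.27743616e-01 -9.44766566e-01]]
```

View pics/w1.png

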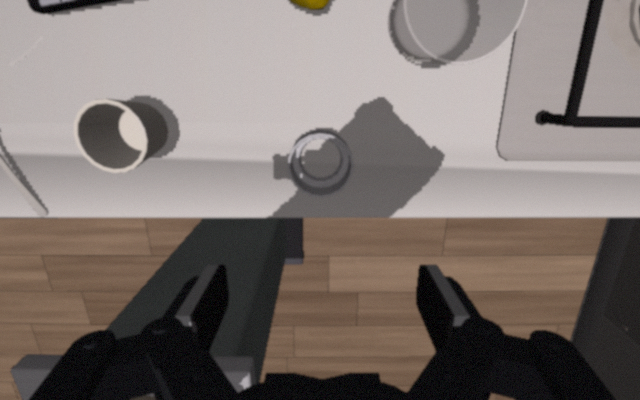

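The wrist view shows the funnel ring centred near (320,158) with the cup at (112,135), so the shorter ring is confirmed as the funnel.

```bash
cat >> h.py <<'E'
def circ(xy):
    from scipy.optimize import least_squares
    f=lambda p:np.hypot(xy[:,0]-p[0],xy[:,1]-p[1])-p[2]
    return least_squares(f,[*xy.mean(0),.03],loss='soft_l1',f_scale=.001).x
def rim(d,c,z0,z1,rmax,rmin=0):
    P=cloud(d).reshape(-1,3); r=np.hypot(P[:,0]-c[0],P[:,1]-c[1])
    return P[(P[:,2]>z0)&(P[:,2]<z1)&(r<rmax)&(r>rmin)]
E
python3 - <<'E'
from h import *
for n in ['w1','t1','top0','scene0']:
    d=load(n); q=rim(d,(.43,-.253),.029,.043,.045)
    if len(q)>20: print(n,len(q),q.mean(0),circ(q[:,:2]),(q[:,:2].min(0)+q[:,:2].max(0))/2)
# portafilter and worktop
for n in ['top0','t1','scene0','s1']:
    d=load(n); q=rim(d,(.526,.173),.060,.078,.05); print(n,len(q),np.median(q,0),circ(q[:,:2]))
    P=cloud(d).reshape(-1,3); print(' wt',np.nanmedian(P[(abs(P[:,0]-.45)<.04)&(abs(P[:,1]-.03)<.06),2]))
    h=P[(P[:,2]>.045)&(P[:,2]<.085)&(P[:,0]<.46)&(P[:,0]>.3)&(abs(P[:,1]-.15)<.08)]
    m=np.median(h,0); u,s,v=np.linalg.svd(h[:,:2]-h[:,:2].mean(0),full_matrices=False); print(' handle',len(h),m,h.mean(0),v[0],s,np.ptp(h[:,0]),h[:,0].min(),np.percentile(h[:,2],[10,90]))
E
```

```text
w1 706 [ 0.43037441 -0.25223192  0.03454907] [ 0.43199686 -0.25229136  0.02834929] [ 0.43172297 -0.25216252]
top0 68 [ 0.43058156 -0.25281077  0.03484981] [ 0.43009428 -0.25182493  0.02836379] [ 0.42963695 -0.25106723]
scene0 91 [ 0.42977658 -0.25219678  0.03345647] [ 0.42956888 -0.25168489  0.02849653] [ 0.42908511 -0.25149591]
top0 213 [0.52580922 0.17253439 0.06705635] [0.52539614 0.1730634  0.03043667]
 wt 0.0002109061117672173
 handle 323 [0.41206052 0.13931038 0.06453108] [0.4116898  0.13982063 0.06409296] [-0.95980501 -0.28066768] [0.50476827 0.13431813] 0.09750527706695528 0.36240732435259215 [0.05871323 0.06866171]
t1 214 [0.52449877 0.17225579 0.06742446] [0.52524706 0.172964   0.03041437]
 wt 6.517126816363294e-05
 handle 330 [0.4121023  0.13974048 0.06421541] [0.41191076 0.13994039 0.06379382] [-0.95947352 -0.2817988 ] [0.51990682 0.13426157] 0.09736986701136036 0.3622085208831809 [0.05939237 0.06795236]
scene0 234 [0.52254764 0.17238437 0.06699747] [0.52354705 0.17318343 0.02976256]
 wt 0.0006427705306517595
 handle 463 [0.40896766 0.14517967 0.06119661] [0.40943213 0.14504351 0.05924773] [-0.95122958 -0.30848384] [0.64184303 0.13357625] 0.09925996964125011 0.3607303068836979 [0.04935637 0.06629939]
s1 242 [0.5212226  0.1685989  0.06677458] [0.52396287 0.17257881 0.02999137]
 wt 0.0004938118012116077
 handle 463 [0.40871953 0.14601865 0.06090665] [0.40929555 0.14522801 0.05929586] [-0.95298949 -0.30300335] [0.64387201 0.13060019] 0.09815516635907567 0.3615754324277807 [0.04893918 0.06659618]
```

```bash
python3 -m handwheel '{"deltas": [[1,0.35,-0.04,0.4,0],[1,0,0,0.6,0],[1,0,0,0.8,0],[1,0,0,0.8,0],[1,0,0,0.7,0],[1,0,0,0.6,0],[1,0,0,0.3,0],[1,0,0,0.2,0],[1,0,0,0,0],[0,0,0,0,0],[0,0,0,0,0],[-0.4,0,0,0,0],[-0.4,0,0,0,0],[-0.4,0,0,0,0],[-0.4,0,0,0,0],[-0.4,0,0,0,0]]}' 30
```

```text
clock: 4.3
tcp_pos: [0.4324, -0.2525, 0.0849]
orientation: [0.001, 1.0, -0.0, 0.001]
wrist_force: [-0.8, -0.2, 5.9]
finger_gap: 0.0579
grip_force: 31.9
```

```bash
python3 -m handwheel '{"deltas": [[-0.4,0,0,-0.1,0],[-0.4,0,0,-0.3,0],[-0.4,0,0,-0.6,0],[-0.4,0,0,-0.8,0],[-0.4,0,0,-0.8,0],[-0.4,0,0,-0.6,0],[-0.4,0,0,-0.3,0],[-0.4,0,0,0,0],[-0.4,0,0,0,0]]}'
python3 - <<'E'
from h import *
d=snap('wrist','w2'); s=status.get_state(); t=s['tcp_pos']; print(t)
P=cloud(d).reshape(-1,3); q=P[(np.hypot(*(P[:,:2]-t[:2]).T)<.05)&(P[:,2]<t[2]-.03)&(P[:,2]>t[2]-.1)]
print(len(q)); print(np.histogram(q[:,2]-t[2],bins=14))
q=q[(q[:,2]-t[2]>-.053)]; print(q.mean(0)-t)
E
```

```text
clock: 5.42
tcp_pos: [0.4314, -0.2516, 0.2229]
orientation: [-0.001, 1.0, -0.0, -0.001]
wrist_force: [-0.6, 0.3, -0.6]
finger_gap: 0.0578
grip_force: 32.4
[ 0.4313089  -0.25155771  0.22276519]
16784
(array([ 493,  445, 1793, 1590, 1081, 1253, 1434, 1599, 1985, 2397,  555,
        610,  611,  938]), array([-0.08625607, -0.08223791, -0.07821974, -0.07420158, -0.07018342,
       -0.06616526, -0.0621471 , -0.05812893, -0.05411077, -0.05009261,
       -0.04607445, -0.04205629, -0.03803813, -0.03401996, -0.0300018 ]))
[ 0.00324156 -0.00032619 -0.04465028]
```

View pics/w2.png

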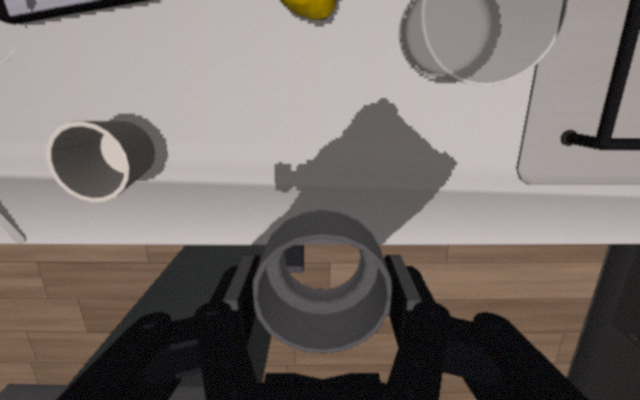

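The funnel is held level between the pads, top rim centred near (322,280).

Run:
```python
from h import *
d=load('w2'); t=np.array([0.4313,-0.25156,0.22277])
P=cloud(d).reshape(-1,3)-t; r=np.hypot(P[:,0],P[:,1])
# wall outer-side points facing camera (x+), well below top
for lo,hi in [(-.052,-.046),(-.058,-.052),(-.064,-.058),(-.07,-.064)]:
    q=P[(P[:,2]>lo)&(P[:,2]<hi)&(r<.036)&(r>.018)&(abs(P[:,1])<.022)]
    f=q[q[:,0]>0.02]; b=q[q[:,0]<-.0]
    print(lo,len(f),len(b), f[:,0].max() if len(f) else 0, b[:,0].min() if len(b) else 0, circ(q[:,:2]) if len(q)>30 else 0)
# rim edges in image column ~322: colour profile
g=cv2.cvtColor(d['frame'],cv2.COLOR_RGB2GRAY)
print([int(x) for x in g[195:360:3,322]]); print(proj(d,t+np.array([[.03,0,-.049],[-.03,0,-.049],[.027,0,-.049],[-.027,0,-.049]])))
```

```text
-0.052 810 873 0.02950730165207832 -0.03051401687910693 [ 4.71799609e-05 -2.45325493e-04  2.82813167e-02]
-0.058 581 932 0.029670790453277418 -0.029293228011455508 [ 0.00064332 -0.0002863   0.02839579]
-0.064 511 852 0.029558715135273306 -0.02933520004655077 [ 0.0006231 -0.0001525  0.0283903]
-0.07 452 756 0.029831584918814158 -0.028861908237332423 [ 0.00067    -0.0001347   0.02836418]
[89, 89, 91, 95, 94, 76, 62, 63, 65, 62, 62, 62, 63, 79, 88, 92, 97, 97, 102, 103, 106, 101, 99, 93, 96, 88, 97, 97, 95, 96, 95, 83, 74, 66, 65, 68, 86, 90, 85, 86, 69, 64, 63, 62, 66, 65, 62, 65, 64, 62, 62, 66, 89, 93, 100]
[[320.91494924 232.45575742]
 [321.29412715 353.33308253]
 [320.9365622  239.3997205 ]
 [321.2775534  348.09165013]]
```

Run:
```python
from h import *
for n in ['top0','scene0','s1']:
    d=load(n); P=cloud(d).reshape(-1,3)
    b=(P[:,1]<.05)&(P[:,1]>-.2)&(P[:,0]>.45)&(P[:,0]<.8)
    for lo,hi in [(.104,.123),(.19,.21),(.13,.19),(.25,.32)]:
        q=P[b&(P[:,2]>lo)&(P[:,2]<hi)]
        if len(q)>5: print(n,lo,len(q),'x',np.percentile(q[:,0],[0,2,10,50,90]).round(3),'y',np.percentile(q[:,1],[1,10,50,90,99]).round(3))
```

```text
top0 0.104 133 x [0.568 0.571 0.578 0.602 0.642] y [-0.104 -0.101 -0.024 -0.005  0.014]
top0 0.19 45 x [0.583 0.583 0.586 0.643 0.698] y [-0.119 -0.107 -0.009  0.01   0.016]
top0 0.13 92 x [0.591 0.591 0.641 0.644 0.702] y [-0.111 -0.06  -0.004  0.013  0.019]
top0 0.25 1285 x [0.58  0.584 0.59  0.628 0.66 ] y [-0.11  -0.095 -0.056 -0.011  0.009]
scene0 0.104 430 x [0.567 0.575 0.596 0.646 0.731] y [-0.103 -0.095 -0.01   0.014  0.017]
scene0 0.19 359 x [0.582 0.585 0.591 0.668 0.74 ] y [-0.078 -0.048  0.005  0.014  0.018]
scene0 0.13 1033 x [0.588 0.594 0.642 0.665 0.737] y [-0.099 -0.063  0.005  0.014  0.018]
scene0 0.25 1421 x [0.579 0.583 0.594 0.659 0.726] y [-0.094 -0.064 -0.014  0.01   0.017]
s1 0.104 428 x [0.568 0.578 0.594 0.646 0.732] y [-0.102 -0.095 -0.012  0.014  0.017]
s1 0.19 368 x [0.582 0.585 0.591 0.666 0.739] y [-0.081 -0.047  0.005  0.014  0.018]
s1 0.13 1018 x [0.588 0.595 0.642 0.666 0.738] y [-0.101 -0.063  0.005  0.014  0.019]
s1 0.25 1427 x [0.58  0.583 0.593 0.659 0.726] y [-0.095 -0.065 -0.014  0.009  0.016]
```

```bash
python3 -m handwheel '{"deltas": [[-0.4,0,-0.3,-0.2,0],[-0.4,0,-0.6,-0.2,0],[-0.4,0,-0.85,-0.2,0],[-0.4,0,-0.85,-0.1,0],[-0.4,0,-0.85,0,0],[-0.4,0,-0.85,0,0],[-0.4,0,-0.85,0,0],[-0.4,0,-0.85,0,0],[-0.4,0,-0.85,0,0],[-0.4,0,-0.85,0,0],[-0.4,0,-0.85,0,0],[-0.4,0,-0.85,0,0],[-0.4,0.3,-0.8,0,0],[-0.4,0.4,-0.4,0,0],[-0.4,0.3,-0.1,0,0],[-0.4,0,0,0,0],[-0.4,0,0,0,0]]}'
python3 - <<'E'
from h import *
d=snap('wrist','w3'); snap('scene','s3'); s=status.get_state(); print(s['tcp_pos'])
q=rim(d,(.525,.173),.060,.075,.045); print(len(q),q.mean(0))
P=cloud(d).reshape(-1,3); a=P[np.hypot(P[:,0]-.525,P[:,1]-.173)<.045]; print(np.histogram(a[:,2],bins=12))
for k in range(3):
    c=circ(q[:,:2]); print(c); q=rim(d,c,.062,.075,.0345,.024)
E
```

```text
clock: 7.6
tcp_pos: [0.4718, 0.1207, 0.253]
orientation: [-0.021, 0.999, 0.033, -0.001]
wrist_force: [-1.2, -0.2, -0.9]
finger_gap: 0.0578
grip_force: 32.4
[0.47170665 0.12076735 0.25322013]
2980 [0.52807641 0.17107342 0.06672757]
(array([6159, 3387,    0,    0,    0,    0,    0,  194,  220,   77, 1654,
       2667]), array([0.03632782, 0.05568959, 0.07505136, 0.09441313, 0.1137749 ,
       0.13313667, 0.15249844, 0.17186021, 0.19122198, 0.21058375,
       0.22994552, 0.24930729, 0.26866906]))
[0.52745102 0.1702968  0.02969561]
[0.5275044  0.17038804 0.0292293 ]
[0.52750001 0.17039994 0.02922956]
```

View pics/w3.png

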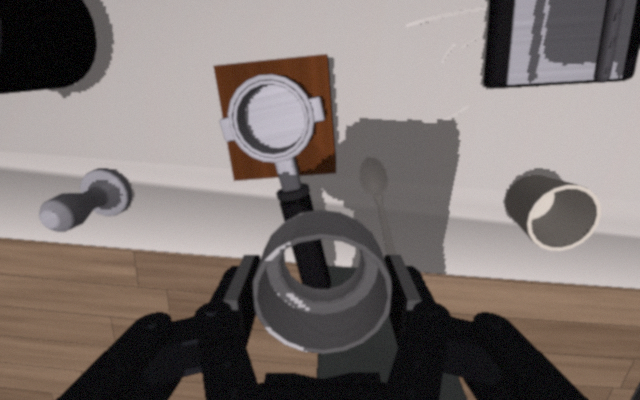

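The wrist view shows the basket centred near (272,118), lugs at (228,128) and (317,107), and the handle running down to (315,280). The pose reads about 2° tilted, so I'll see whether it settles.

```bash
python3 -m handwheel '{"deltas": [[-0.4,0,0,0,0],[-0.4,0,0,0,0]]}'; python3 -m handwheel '{"deltas": [[-0.4,0,-0.2,0,0],[-0.4,0,0,0,0],[-0.4,0,0,0,0]]}'; python3 -c "
from h import *
s=status.get_state();print(s['joint_pos'],s['orientation'])"
```

```text
clock: 7.95
tcp_pos: [0.472, 0.121, 0.2534]
orientation: [-0.021, 0.999, 0.033, -0.001]
wrist_force: [0.2, 0.3, 0.3]
finger_gap: 0.0581
grip_force: 32.4
clock: 8.32
tcp_pos: [0.472, 0.1247, 0.2537]
orientation: [-0.023, 0.999, 0.036, -0.001]
wrist_force: [0.4, 0.4, -1.5]
finger_gap: 0.0582
grip_force: 32.4
[ 0.07187633  0.16528785 -0.27214708  1.13368992  0.04591816  3.14056287] [-2.29368431e-02  9.99072412e-01  3.64316101e-02 -9.77160799e-04]
```

Joint 6 ran into its limit, which explains the tilt. I'll roll the other way, since the handle grasp needs that anyway.

```bash
python3 -m handwheel '{"deltas": [[-0.4,0,0,-0.1,-0.5],[-0.4,0,0,0,-1],[-0.4,0,0,0,-1],[-0.4,0,0,0,-1],[-0.4,0,0,0,-0.5],[-0.4,0,0,0,0],[-0.4,0,0,0,0]]}'; python3 -c "
from h import *
s=status.get_state();print(s['joint_pos'],s['orientation'])"
```

```text
clock: 9.2
tcp_pos: [0.472, 0.1244, 0.2576]
orientation: [-0.022, 0.927, 0.375, 0.007]
wrist_force: [0.2, -0.2, -0.3]
finger_gap: 0.058
grip_force: 32.4
[ 0.07129951  0.16297668 -0.26487714  1.14330227  0.04592653  2.44358725] [-0.02189859  0.92668606  0.37513425  0.00690673]
```

Tilt persists in the commanded pose. I'll cancel it symmetrically at joint 6's other limit, which ends on the side the handle grasp needs.

```bash
python3 -m handwheel '{"deltas": [[-0.4,0,0,0,-1],[-0.4,0,0,0,-1],[-0.4,0,0,0,-1],[-0.4,0,0,0,-1],[-0.4,0,0,0,-1],[-0.4,0,0,0,-1],[-0.4,0,0,0,-1],[-0.4,0,0,0,-1],[-0.4,0,0,0,-1],[-0.4,0,0,0,-1],[-0.4,0,0,0,-1],[-0.4,0,0,0,-1],[-0.4,0,0,0,-1],[-0.4,0,0,0,-1],[-0.4,0,0,0,-1],[-0.4,0,0,0,-1],[-0.4,0,0,0,-1],[-0.4,0,0,0,-1],[-0.4,0,0,0,-1],[-0.4,0,0,0,-1]]}' >/dev/null;  python3 -m handwheel '{"deltas": [[-0.4,0,0,0,-1],[-0.4,0,0,0,-1],[-0.4,0,0,0,-1],[-0.4,0,0,0,-1],[-0.4,0,0,0,-1],[-0.4,0,0,0,-1],[-0.4,0,0,0,-1],[-0.4,0,0,0,-1],[-0.4,0,0,0,-1],[-0.4,0,0,0,-1],[-0.4,0,0,0,-1],[-0.4,0,0,0,-0.9],[-0.4,0,0,0,-0.3],[-0.4,0.0,0,0,0]]}'; python3 -c "
from h import *
s=status.get_state();print(s['joint_pos'],s['orientation'])
print(R.from_quat(s['orientation'][[1,2,3,0]]).as_matrix())"
```

```text
clock: 13.45
tcp_pos: [0.4708, 0.1351, 0.2577]
orientation: [-0.019, 0.999, 0.047, -0.0]
wrist_force: [-0.2, -0.6, -0.9]
finger_gap: 0.0581
grip_force: 32.4
[ 0.09730891  0.16567937 -0.26139351  1.14248137  0.03849071 -3.13782333] [-1.92509592e-02  9.98720758e-01  4.67560173e-02 -3.52040494e-04]
[[ 0.9956275   0.09337886 -0.00250338]
 [ 0.09340596 -0.99488655  0.03841975]
 [ 0.00109702 -0.03848559 -0.99925855]]
```

```bash
python3 -m handwheel '{"deltas": [[-0.4,0,0.5,0,0],[-0.4,0,0.5,0,0],[-0.4,0,0,0,0]]}'; python3 -c "
from h import *
s=status.get_state();print(s['joint_pos'],s['orientation'])"
```

```text
clock: 13.82
tcp_pos: [0.4729, 0.1161, 0.2562]
orientation: [-0.011, 0.999, 0.032, 0.0]
wrist_force: [-0.0, 0.6, -0.4]
finger_gap: 0.0579
grip_force: 32.4
[ 0.06551986  0.16233145 -0.26873322  1.13873742  0.02146204 -3.14019314] [-1.07414350e-02  9.99428275e-01  3.20581637e-02  1.37826486e-04]
```

```bash
python3 -m handwheel '{"deltas": [[-0.4,0,0.5,0,0],[-0.4,0,0.5,0,0],[-0.4,0,0.25,0,0],[-0.4,0,0,0,0]]}'; python3 -c "
from h import *
s=status.get_state();print(s['joint_pos'],s['orientation'])"
```

```text
clock: 14.32
tcp_pos: [0.4743, 0.0947, 0.2556]
orientation: [-0.0, 1.0, 0.015, 0.0]
wrist_force: [-0.3, 0.9, -0.1]
finger_gap: 0.0582
grip_force: 32.4
[ 3.05777868e-02  1.58121909e-01 -2.75360354e-01  1.13630936e+00
  6.66438454e-04 -3.14054680e+00] [-3.41120257e-04  9.99890801e-01  1.47655972e-02  4.97018390e-04]
```

```bash
python3 -m handwheel '{"deltas": [[-0.4,0,0,0,1],[-0.4,0,0,0,1],[-0.4,0,0,0,1],[-0.4,0,0,0,1],[-0.4,0,0,0,1],[-0.4,0,0,0,1],[-0.4,0,0,0,1],[-0.4,0,0,0,1],[-0.4,0,0,0,1],[-0.4,0,0,0,1],[-0.4,0,0,0,1],[-0.4,0,0,0,1],[-0.4,0,0,0,1],[-0.4,0,0,0,1],[-0.4,0,0,0,1],[-0.4,0,0,0,1],[-0.4,0,0,0,0.54],[-0.4,0,0,0,0]]}'
python3 - <<'E'
from h import *
s=status.get_state();print(s['joint_pos'],s['orientation'])
M=R.from_quat(s['orientation'][[1,2,3,0]]).as_matrix(); print(M,np.degrees(np.arctan2(M[1,0],M[0,0])))
print((M.T@(np.array([.527,.172,.2])-s['tcp_pos']))/.04)
E
```

```text
clock: 16.58
tcp_pos: [0.4742, 0.0952, 0.2556]
orientation: [0.001, -0.143, 0.99, 0.0]
wrist_force: [-0.5, -0.3, -0.7]
finger_gap: 0.0581
grip_force: 32.4
[ 3.15375824e-02  1.58118903e-01 -2.75301528e-01  1.13637561e+00
  7.66913943e-04 -2.54865974e-01] [ 5.39759993e-04 -1.42713007e-01  9.89763911e-01  3.25336410e-04]
[[-9.59265412e-01 -2.82504720e-01  9.75610449e-04]
 [-2.82504017e-01  9.59265783e-01  7.98074019e-04]
 [-1.16132940e-03  4.89950932e-04 -9.99999206e-01]] -163.59027931778405
[-1.80641882  1.46901841  1.39307505]
```

```bash
python3 -m handwheel '{"deltas": [[-0.4,-0.4,0.3,0,0],[-0.4,-0.7,0.5,0,0],[-0.4,-0.5,0.47,0.2,0],[-0.4,-0.2,0.2,0.5,0],[-0.4,0,0,0.6,0],[-0.4,0,0,0.5,0],[-0.4,0,0,0.3,0],[-0.4,0,0,0,0],[-0.4,0,0,0,0]]}'
python3 - <<'E'
from h import *
t=status.get_state()['tcp_pos'].copy(); print(t)
for n in ['scene','top','wrist']:
    d=snap(n,n[0]+'4')
    q=rim(d,t,t[2]-.054,t[2]-.044,.034,.024)
    if len(q)>20: print(n,'funnel top',len(q),circ(q[:,:2])-[*t[:2],0])
    q=rim(d,t,.062,.071,.036,.022)
    if len(q)>20: print(n,'rim',len(q),circ(q[:,:2])-[*t[:2],0])
d=load('s4'); u,v=proj(d,t-[0,0,.08])[0].astype(int); im=d['frame'][v-60:v+60,u-80:u+80,::-1]
cv2.imwrite('pics/s4c.png',cv2.resize(im,None,fx=4,fy=4,interpolation=cv2.INTER_CUBIC))
E
```

```text
clock: 17.7
tcp_pos: [0.5275, 0.172, 0.1724]
orientation: [0.001, -0.142, 0.99, 0.0]
wrist_force: [-0.5, -0.1, -0.2]
finger_gap: 0.0579
grip_force: 32.4
[0.52751183 0.17202449 0.17242719]
scene funnel top 84 [0.00033129 0.00064939 0.02904791]
scene rim 145 [-0.00344156  0.00094428  0.02922973]
top rim 48 [0.01079952 0.01509266 0.04684912]
wrist funnel top 4099 [ 0.00148608 -0.00041722  0.02843419]
wrist rim 3516 [-0.00146915 -0.00126964  0.0293599 ]
```

View pics/s4c.png

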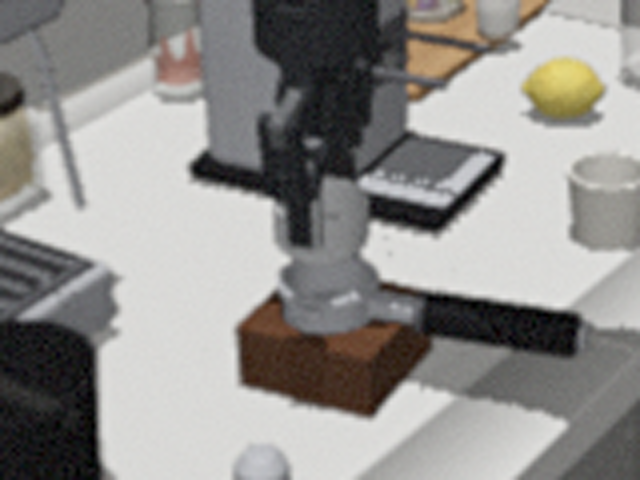

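Funnel hangs just above the basket, with the crop showing it about 3 mm too far outward (funnel near (322,225), basket near (330,290)). I'll shift slightly robot-ward and descend.

```bash
python3 -m handwheel '{"deltas": [[-0.4,0.047,0,0,0],[-0.4,0,0,0.15,0],[-0.4,0,0,0.15,0],[-0.4,0,0,0.1,0],[-0.4,0,0,0.05,0],[-0.4,0,0,0,0]]}'; python3 -m handwheel '{"deltas": [[-0.4,0,0,0.05,0],[-0.4,0,0,0.05,0],[-0.4,0,0,0.0,0]]}'
```

```text
clock: 18.6
tcp_pos: [0.525, 0.1712, 0.1534]
orientation: [0.0, -0.142, 0.99, 0.0]
wrist_force: [-0.3, -0.4, -0.2]
finger_gap: 0.0576
grip_force: 32.4
clock: 18.98
tcp_pos: [0.525, 0.1712, 0.1495]
orientation: [0.0, -0.142, 0.99, 0.0]
wrist_force: [-0.0, -0.3, -0.9]
finger_gap: 0.058
grip_force: 32.4
```

No contact force yet and the spigot is 4 mm in.

```bash
python3 -m handwheel '{"deltas": [[-0.4,0,0,0.05,0],[-0.4,0,0,0.03,0],[-0.4,0,0,0.0,0]]}'; python3 -m handwheel '{"deltas": [[-0.4,0,0,0.03,0],[-0.4,0,0,0.03,0],[-0.4,0,0,0.0,0]]}'
```

```text
clock: 19.35
tcp_pos: [0.525, 0.1712, 0.1463]
orientation: [0.0, -0.142, 0.99, 0.0]
wrist_force: [-0.3, -0.2, -0.5]
finger_gap: 0.0578
grip_force: 32.4
clock: 19.73
tcp_pos: [0.5253, 0.1713, 0.145]
orientation: [0.001, -0.142, 0.99, 0.0]
wrist_force: [-1.7, -0.3, 5.7]
finger_gap: 0.0578
grip_force: 33.0
```

```bash
python3 -m handwheel '{"deltas": [[-0.4,0,0,-0.02,0],[0.5,0,0,0,0],[1,0,0,0,0],[1,0,0,0,0],[1,0,0,0,0],[1,0,0,-0.2,0],[1,0,0,-0.4,0],[1,0,0,-0.4,0],[1,0.2,0,-0.1,0],[1,0.5,0,0,0],[1,0.7,0,0,0],[1,0.7,0,0,0],[1,0.5,0,0,0],[1,0.2,0,0,0],[1,0,0,0,0],[1,0,0,0,0]]}'
python3 - <<'E'
from h import *
t=status.get_state()['tcp_pos'].copy(); print(t, np.degrees(status.get_state()['joint_pos'][4:]))
d=snap('wrist','w5'); snap('top','t5'); snap('scene','s5')
for n in ['w5','t5','s5']:
    d=load(n); q=rim(d,(.525,.171),.088,.104,.05); print(n,'funnel',len(q),np.median(q[:,2]) if len(q) else 0,circ(q[:,:2]) if len(q)>20 else 0)
    q=rim(d,(.525,.171),.062,.073,.036,.024); print('rim',len(q),circ(q[:,:2]) if len(q)>20 else 0)
    P=cloud(d).reshape(-1,3); h=P[(P[:,2]>.055)&(P[:,2]<.075)&(P[:,0]<.46)&(P[:,0]>.33)&(abs(P[:,1]-.14)<.045)]
    if len(h)>40:
        l=np.polyfit(h[:,0],h[:,1],1); print('handle',len(h),np.median(h[:,2]),np.degrees(np.arctan(l[0])),np.polyval(l,.418))
d=load('s5'); u,v=proj(d,[.525,.171,.08])[0].astype(int); im=d['frame'][v-45:v+45,u-60:u+60,::-1]
cv2.imwrite('pics/s5c.png',cv2.resize(im,None,fx=5,fy=5,interpolation=cv2.INTER_CUBIC))
E
```

```text
clock: 21.72
tcp_pos: [0.4185, 0.1399, 0.189]
orientation: [0.001, -0.142, 0.99, 0.0]
wrist_force: [0.1, 0.4, -0.2]
finger_gap: 0.0855
grip_force: 0.0
[0.41847022 0.13986407 0.18899591] [ 0.03367435 -8.31780656]
w5 funnel 739 0.09254843231742652 [0.52766096 0.17111495 0.02945635]
rim 1559 [0.52944987 0.17175845 0.03296312]
handle 5866 0.06457365694704427 15.435905265771417 0.13891200779537208
t5 funnel 6 0.09586554911101641 0
rim 26 [0.52945228 0.16325917 0.02252523]
handle 128 0.06452143051916581 3.728501917225654 0.13253725701191002
s5 funnel 159 0.09363763016576898 [0.52541001 0.17161594 0.02818209]
rim 128 [0.52479232 0.17252909 0.0297694 ]
handle 340 0.06408506776825573 16.10349356472172 0.14654979556578548
```

View pics/s5c.png

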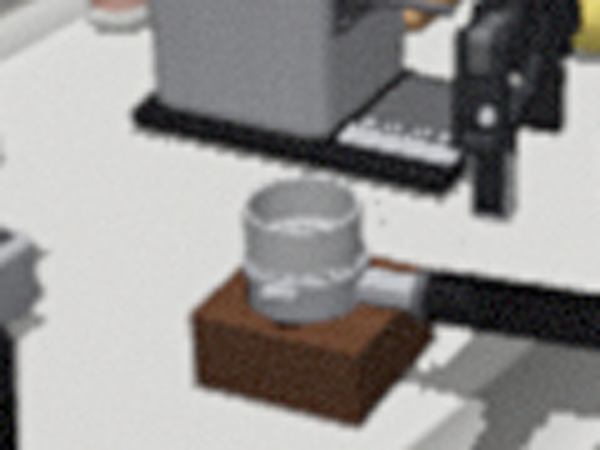

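The crop shows the funnel sitting flush on the rim (centre near (305,235), shoulder line at y≈270), released. Now the handle.

```bash
python3 -m handwheel '{"deltas": [[1,0,0,0.3,0],[1,0,0,0.5,0],[1,0,0,0.5,0],[1,0,0,0.4,0],[1,0,0,0.25,0],[1,0,0,0.1,0],[0.2,0,0,0,0],[-0.2,0,0,0,0],[-1,0,0,0,0],[-1,0,0,0,0],[-1,0,0,0,0],[-1,0,0,0,0],[-1,0,0,0,0],[-1,0,0,0,0]]}' 110
python3 - <<'E'
from h import *
# grinder frame from scene0/top0/s5: rods and side face, body front
for n in ['scene0','s3','s5']:
    d=load(n); P=cloud(d).reshape(-1,3)
    # left side face of body (facing +y): between z .22-.33, fit line
    q=P[(P[:,2]>.14)&(P[:,2]<.19)&(P[:,1]>-.03)&(P[:,1]<.04)&(P[:,0]>.655)&(P[:,0]<.76)]
    l=np.polyfit(q[:,0],q[:,1],1); r=q[:,1]-np.polyval(l,q[:,0]); q=q[abs(r)<.003]; l=np.polyfit(q[:,0],q[:,1],1)
    f=P[(P[:,2]>.02)&(P[:,2]<.19)&(P[:,1]>-.10)&(P[:,1]<.0)&(P[:,0]>.625)&(P[:,0]<.68)]
    print(n,'side',len(q),np.degrees(np.arctan(l[0])),np.polyval(l,.65),'front',len(f), np.percentile(f[:,0],[5,25,50,75,95]) if len(f) else 0)
    rd=P[(P[:,2]>.106)&(P[:,2]<.121)&(P[:,0]>.55)&(P[:,0]<.635)&(P[:,1]>-.13)&(P[:,1]<.03)]
    for lo,hi in [(-.13,-.055),(-.055,.03)]:
        e=rd[(rd[:,1]>lo)&(rd[:,1]<hi)]
        if len(e)>10: l=np.polyfit(e[:,0],e[:,1],1); print('  rod',len(e),np.degrees(np.arctan(l[0])),np.polyval(l,.6),e[:,0].min(),e[:,2].max())
d=load('top0'); P=cloud(d)
m=(P[...,2]>.25)&(P[...,1]<.03)&(P[...,1]>-.14)&(P[...,0]<.64)&(P[...,2]<.33)
q=P[m]; print('spouthousing top',q[:,:2].min(0),q[:,:2].max(0))
E
```

```text
clock: 23.62
tcp_pos: [0.418, 0.1398, 0.107]
orientation: [0.001, -0.142, 0.99, 0.0]
wrist_force: [-1.2, 0.1, 5.7]
finger_gap: 0.0244
grip_force: 107.8
scene0 side 401 7.05424369606284 0.0032616333023139654 front 992 [0.63076231 0.64098788 0.64391985 0.6475807  0.65187291]
  rod 57 22.928466749698647 -0.09654327420386849 0.5754785224161258 0.1187195918642322
  rod 70 -6.623442124781193 -0.027731662433901877 0.5669659587770786 0.1188897636582581
s3 side 406 7.058662342795549 0.0034245474016180305 front 716 [0.63149778 0.6405871  0.64307253 0.64583707 0.65121203]
  rod 13 11.102723987866904 -0.0982548650250109 0.5762879253614595 0.1178004231921822
  rod 27 -13.902470829948918 -0.018107297283025403 0.6055625042707826 0.11959423893472765
s5 side 403 6.866678400637647 0.0036675546855233637 front 1003 [0.63073294 0.64119504 0.64393219 0.64731859 0.65203285]
  rod 18 64.90427011352425 -0.14498089643271217 0.6193472425474447 0.11859243310517564
  rod 69 -6.297753868788022 -0.027322047858328417 0.5665933215885643 0.1194903528501221
spouthousing top [ 0.03836292 -0.10048783] [0.63994598 0.02994916]
```

Run:
```python
from h import *
a=np.radians(7.0); Rz=np.array([[np.cos(a),np.sin(a)],[-np.sin(a),np.cos(a)]]) # world->grinder axes
for n in ['scene0','s5','top0']:
    d=load(n); P=cloud(d).reshape(-1,3); P=P[np.isfinite(P[:,2])]; L=np.c_[P[:,:2]@Rz.T,P[:,2]]
    # front face: x' ; central axis y' approx
    f=L[(L[:,2]>.02)&(L[:,2]<.09)&(L[:,1]>-.19)&(L[:,1]<-.08)&(L[:,0]>.61)&(L[:,0]<.67)]
    print(n,'front',len(f),np.percentile(f[:,0],[10,25,50,75,90]).round(4) if len(f)else 0)
    s=L[(L[:,2]>.14)&(L[:,2]<.19)&(L[:,0]>.66)&(L[:,0]<.75)&(abs(L[:,1]+.075)<.012)]
    print(' side y',np.median(s[:,1]) if len(s) else 0)
    rd=L[(L[:,2]>.104)&(L[:,2]<.122)&(L[:,0]>.54)&(L[:,0]<.625)&(L[:,1]>-.2)&(L[:,1]<-.08)]
    o=np.argsort(rd[:,1]); 
    h,e=np.histogram(rd[:,1],bins=np.arange(-.2,-.08,.004)); print(' ',list(zip(e.round(3),h)))
    for lo,hi in [(-.19,-.15),(-.12,-.085)]:
        g=rd[(rd[:,1]>lo)&(rd[:,1]<hi)]
        if len(g)>5: print('  rod y',np.median(g,0).round(4),np.percentile(g[:,1],[5,25,75,95]).round(4),'xmin',g[:,0].min().round(4),'slope',np.degrees(np.arctan(np.polyfit(g[:,0],g[:,1],1)[0])).round(1))
    sp=L[(L[:,2]>.21)&(L[:,2]<.34)&(L[:,0]<.615)&(L[:,0]>.52)&(L[:,1]>-.2)&(L[:,1]<-.08)]
    if len(sp): print(' spouthousing',len(sp),np.percentile(sp[:,0],[1,5]),np.percentile(sp[:,1],[1,5,95,99]))
```

```text
scene0 front 443 [0.6194 0.6321 0.6349 0.6363 0.6385]
 side y -0.07576894117006817
  [(np.float64(-0.2), np.int64(0)), (np.float64(-0.196), np.int64(0)), (np.float64(-0.192), np.int64(0)), (np.float64(-0.188), np.int64(0)), (np.float64(-0.184), np.int64(0)), (np.float64(-0.18), np.int64(0)), (np.float64(-0.176), np.int64(15)), (np.float64(-0.172), np.int64(30)), (np.float64(-0.168), np.int64(9)), (np.float64(-0.164), np.int64(0)), (np.float64(-0.16), np.int64(0)), (np.float64(-0.156), np.int64(0)), (np.float64(-0.152), np.int64(0)), (np.float64(-0.148), np.int64(0)), (np.float64(-0.144), np.int64(1)), (np.float64(-0.14), np.int64(3)), (np.float64(-0.136), np.int64(4)), (np.float64(-0.132), np.int64(3)), (np.float64(-0.128), np.int64(8)), (np.float64(-0.124), np.int64(0)), (np.float64(-0.12), np.int64(0)), (np.float64(-0.116), np.int64(0)), (np.float64(-0.112), np.int64(0)), (np.float64(-0.108), np.int64(0)), (np.float64(-0.104), np.int64(8)), (np.float64(-0.1), np.int64(31)), (np.float64(-0.096), np.int64(18)), (np.float64(-0.092), np.int64(1)), (np.float64(-0.088), np.int64(0))]
  r
[... 2294 characters left out ...]
t64(0)), (np.float64(-0.132), np.int64(0)), (np.float64(-0.128), np.int64(0)), (np.float64(-0.124), np.int64(0)), (np.float64(-0.12), np.int64(0)), (np.float64(-0.116), np.int64(0)), (np.float64(-0.112), np.int64(0)), (np.float64(-0.108), np.int64(0)), (np.float64(-0.104), np.int64(4)), (np.float64(-0.1), np.int64(30)), (np.float64(-0.096), np.int64(27)), (np.float64(-0.092), np.int64(0)), (np.float64(-0.088), np.int64(0))]
  rod y [ 0.5783 -0.1703  0.1162] [-0.1757 -0.1735 -0.168  -0.1663] xmin 0.5619 slope -3.0
  rod y [ 0.5907 -0.0964  0.116 ] [-0.1003 -0.0979 -0.0946 -0.0933] xmin 0.5609 slope 1.3
 spouthousing 723 [0.5711144  0.57196164] [-0.17277946 -0.16886647 -0.0968367  -0.09443466]
```

```bash
python3 -m handwheel '{"deltas": [[-1,0,0,-0.05,0],[-1,0,0,-0.1,0],[-1,0,0,-0.15,0],[-1,0,0,-0.2,0],[-1,0,0,-0.3,0],[-1,0,0,-0.3,0],[-1,0,0,-0.25,0],[-1,0,0,-0.15,0],[-1,0,0,0,0],[-1,0,0,0,0]]}' 115
cat > meas.py <<'E'
from h import *
import sys
n=sys.argv[1]; s=status.get_state(); t=s['tcp_pos'].copy(); M=R.from_quat(s['orientation'][[1,2,3,0]]).as_matrix()
print('tcp',t,'psi',np.degrees(np.arctan2(M[1,0],M[0,0]))%360,'tz',M[:,2])
for cam in ['scene','top']:
    d=snap(cam,cam[0]+n); P=cloud(d).reshape(-1,3); P=P[np.isfinite(P[:,2])]
    L=(P-t)@M  # tool frame
    fx,fy=-.112,0
    r=np.hypot(L[:,0]-fx,L[:,1]-fy); zt=-L[:,2]  # height rel tcp; seated nominal funnel top -.107+.096=-.011
    q=L[(r<.034)&(r>.024)&(zt>-.018)&(zt<-.004)]
    if len(q)>20:
        A=np.c_[q[:,0]-fx,q[:,1],np.ones(len(q))]; top=np.array([np.percentile(-q[:,2],90)])
        print(cam,'funnel top',len(q),'z',top,'centre',circ(q[:,:2]))
    h=L[(L[:,0]<-.04)&(L[:,0]>-.062)&(abs(L[:,1])<.016)&(zt>-.06)&(zt<-.02)]; g=L[(L[:,0]>.02)&(L[:,0]<.05)&(abs(L[:,1])<.016)&(zt>-.06)&(zt<-.02)]
    for k in (h,g):
        if len(k)>5: print('  handle top x',np.median(k[:,0]),'z',np.percentile(-k[:,2],[50,80]))
    st=P[(np.hypot(P[:,0]-.5253,P[:,1]-.1713)<.03)]; print('  stand z',np.median(st[:,2]))
E
python3 meas.py 6
```

```text
clock: 24.88
tcp_pos: [0.4174, 0.1397, 0.1665]
orientation: [0.0, -0.142, 0.99, 0.0]
wrist_force: [-0.8, 0.4, -4.3]
finger_gap: 0.0244
grip_force: 113.1
tcp [0.41736843 0.13969584 0.16647627] psi 196.3341113358189 tz [ 3.68059395e-04  6.19294161e-04 -9.99999741e-01]
scene funnel top 127 z [-0.01119414] centre [-0.11213398  0.000506    0.02875134]
  handle top x -0.04811121058408629 z [-0.0474607  -0.04252623]
  handle top x 0.0348893942720331 z [-0.04567903 -0.04166408]
  stand z 0.12873500015898304
  handle top x 0.03827646569615838 z [-0.04325101 -0.04094794]
  stand z 0.1394541359286252
```

Level, no sag. Now turn to the grinder's heading and move to in front of the fork.

```bash
python3 -m handwheel '{"deltas": [[-1,0,0,-0.02,0.2],[-1,0,0,0,0.37],[-1,0,0,0,0.37],[-1,0.1,-0.2,0,0],[-1,0.15,-0.4,0,0],[-1,0.2,-0.6,0,0],[-1,0.2,-0.7,0,0],[-1,0.2,-0.8,0,0],[-1,0.2,-0.8,0,0],[-1,0.15,-0.7,0,0],[-1,0.1,-0.6,0,0],[-1,0.03,-0.4,0,0],[-1,0,-0.24,0,0],[-1,0,-0.1,0,0],[-1,0,0,0,0],[-1,0,0,0,0],[-1,0,0,0,0]]}'
cat >> meas.py <<'E'
a=np.radians(7); c=t-.112*M[:,0]; print('pf in grinder axes x\',y\'',c[0]*np.cos(a)+c[1]*np.sin(a),-c[0]*np.sin(a)+c[1]*np.cos(a),'z',t[2]-.069,'J',s['joint_pos'])
E
python3 meas.py 7
python3 - <<'E'
from h import *
a=np.radians(7.0); Rz=np.array([[np.cos(a),np.sin(a)],[-np.sin(a),np.cos(a)]])
for n in ['s7','t7']:
    d=load(n); P=cloud(d).reshape(-1,3); P=P[np.isfinite(P[:,2])]; L=np.c_[P[:,:2]@Rz.T,P[:,2]]
    for lo,hi in [(-.19,-.15),(-.12,-.085)]:
        g=L[(L[:,2]>.104)&(L[:,2]<.121)&(L[:,0]>.55)&(L[:,0]<.622)&(L[:,1]>lo)&(L[:,1]<hi)]
        if len(g)>5: print(n,len(g),np.median(g,0).round(4),np.percentile(g[:,1],[5,95]).round(4),np.polyfit(g[:,0],g[:,1],1)[0]*57)
    q=L[(L[:,2]>.148)&(L[:,2]<.163)&(np.hypot(L[:,0]-.49,L[:,1]+.134)<.036)&(np.hypot(L[:,0]-.49,L[:,1]+.134)>.022)]
    if len(q)>20: print(' funnel',len(q),circ(q[:,:2]))
E
```

```text
clock: 27.1
tcp_pos: [0.3915, -0.0862, 0.1673]
orientation: [0.0, -0.061, 0.998, 0.0]
wrist_force: [0.0, 0.3, -4.5]
finger_gap: 0.0245
grip_force: 115.3
tcp [ 0.39150742 -0.08621687  0.16734289] psi 186.9869360766083 tz [ 8.10034878e-04  7.87503394e-04 -9.99999362e-01]
scene funnel top 96 z [-0.01133546] centre [-0.11002916 -0.0003914   0.02882741]
  handle top x -0.048458670834739176 z [-0.04986535 -0.04362317]
  handle top x 0.03524616957723266 z [-0.04662669 -0.0421154 ]
  stand z 0.03870321745935934
top funnel top 38 z [-0.00893301] centre [-0.110822    0.00185664  0.02825523]
  stand z 0.038336896814333166
pf in grinder axes x',y' 0.4900819392157366 -0.13331251535899 z 0.09834289023253093 J [-0.41827123  0.07633628 -0.60504977  0.88898994  0.00104864 -0.54021636]
s7 53 [ 0.591  -0.1702  0.1155] [-0.1755 -0.1651] -0.22469310397758843
s7 54 [ 0.5906 -0.0969  0.1159] [-0.1021 -0.0921] 0.5900835121405281
 funnel 122 [ 0.48803415 -0.1335518   0.02870533]
t7 45 [ 0.5788 -0.1703  0.1167] [-0.1754 -0.1662] -2.761023239026424
t7 55 [ 0.5884 -0.0962  0.116 ] [-0.1003 -0.0934] 1.2914839739391286
 funnel 39 [ 0.48886123 -0.13144846  0.02830127]
```

```bash
python3 -m handwheel '{"deltas": [[-1,-0.1,-0.015,0,0],[-1,-0.25,0,0,0],[-1,-0.3,0,0,0],[-1,-0.3,0,0,0],[-1,-0.25,0,0,0],[-1,-0.15,0,0,0],[-1,0,0,0,0]]}'; python3 -m handwheel '{"deltas": [[-1,-0.1,0,0,0],[-1,-0.15,0,0,0],[-1,-0.15,0,0,0],[-1,-0.1,0,0,0],[-1,-0.05,0,0,0],[-1,0,0,0,0]]}'; python3 meas.py 8
python3 - <<'E'
from h import *
d=load('s8'); u,v=proj(d,[.55,-.065,.13])[0].astype(int); im=d['frame'][v-45:v+45,u-60:u+60,::-1]
cv2.imwrite('pics/s8c.png',cv2.resize(im,None,fx=5,fy=5,interpolation=cv2.INTER_CUBIC))
E
```

```text
clock: 28.08
tcp_pos: [0.4456, -0.0807, 0.1673]
orientation: [0.0, -0.061, 0.998, 0.0]
wrist_force: [-0.6, -0.9, -4.2]
finger_gap: 0.0245
grip_force: 115.3
clock: 28.82
tcp_pos: [0.4672, -0.0781, 0.1674]
orientation: [0.0, -0.061, 0.998, 0.0]
wrist_force: [-0.1, -0.3, -4.2]
finger_gap: 0.0242
grip_force: 115.3
tcp [ 0.46716706 -0.07805267  0.16739812] psi 186.94293035789258 tz [ 7.91167713e-04  7.01663181e-04 -9.99999441e-01]
scene funnel top 93 z [-0.01140294] centre [-0.11003353 -0.0004658   0.02880187]
  handle top x -0.047269955578422077 z [-0.0490361  -0.04371466]
  handle top x 0.03653956094847892 z [-0.04636599 -0.04164874]
  stand z 0.03880023147103695
  stand z 0.03849836049386601
pf in grinder axes x',y' 0.5661725460028445 -0.13451578067138312 z 0.09839811948310256 J [-0.33571488  0.20928016 -0.44441389  0.91658643  0.00092314 -0.4568919 ]
```

View pics/s8c.png

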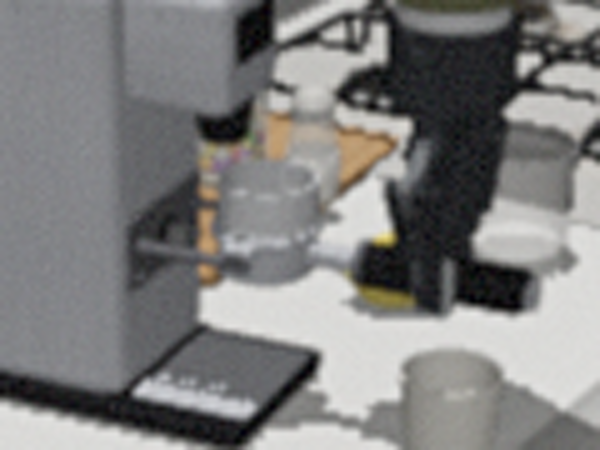

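The bowl is entering between the rods (rod at (190,250), bowl at (270,255)), funnel flush, level, no contact force.

```bash
python3 -m handwheel '{"deltas": [[-1,-0.1,0.015,0,0],[-1,-0.15,0,0,0],[-1,-0.15,0,0,0],[-1,-0.1,0,0,0],[-1,0,0,0,0]]}'; python3 -m handwheel '{"deltas": [[-1,-0.05,0,0,0],[-1,-0.05,0,0,0],[-1,0,0,0,0],[-1,0,0,0,0]]}';python3 -m handwheel '{"deltas": [[-1,-0.03,0,0,0],[-1,-0.03,0,0,0],[-1,0,0,0,0],[-1,0,0,0,0]]}'
```

```text
clock: 29.55
tcp_pos: [0.4873, -0.075, 0.1674]
orientation: [0.001, -0.061, 0.998, 0.0]
wrist_force: [0.2, 0.4, -3.6]
finger_gap: 0.0245
grip_force: 115.3
clock: 30.05
tcp_pos: [0.4904, -0.0745, 0.1673]
orientation: [0.0, -0.06, 0.998, 0.0]
wrist_force: [-2.8, 0.4, -2.5]
finger_gap: 0.024
grip_force: 115.4
clock: 30.55
tcp_pos: [0.493, -0.0742, 0.1673]
orientation: [0.0, -0.061, 0.998, 0.0]
wrist_force: [-3.8, 0.4, -2.4]
finger_gap: 0.0245
grip_force: 115.4
```

```bash
python3 -m handwheel '{"deltas": [[-1,-0.04,0,0,0],[-1,-0.04,0,0,0],[-1,0,0,0,0],[-1,0,0,0,0],[-1,0,0,0,0]]}'
python3 - <<'E'
import subprocess
from h import *
f=[]
for k in range(6):
    snap('scene','s9'); f.append(status.get_state()['wrist_force'])
print(np.mean(f,0))
E
python3 meas.py 9
```

```text
clock: 31.18
tcp_pos: [0.4961, -0.0738, 0.1673]
orientation: [0.0, -0.061, 0.998, 0.0]
wrist_force: [-4.8, 0.4, -3.0]
finger_gap: 0.0245
grip_force: 115.4
[-5.32688714 -0.46183742 -2.67885768]
tcp [ 0.49609893 -0.07384321  0.16734204] psi 186.93429997640973 tz [ 1.54818445e-04  8.12592190e-04 -9.99999658e-01]
scene funnel top 95 z [-0.01127668] centre [-0.11004205 -0.00061296  0.02862473]
  handle top x -0.04854659114642645 z [-0.04819258 -0.04319965]
  handle top x 0.0347004780306628 z [-0.04611937 -0.04142987]
  stand z 0.03851076103457163
  stand z 0.038037213316521434
pf in grinder axes x',y' 0.5954017873759143 -0.133880471299557 z 0.0983420401312598 J [-3.08325445e-01  2.59254673e-01 -3.77914628e-01  9.33726100e-01
  8.21254674e-04 -4.29351951e-01]
```

```bash
python3 -c "
from workcell import hand_in
print(hand_in())"
```

```text
the job is handed in; nothing more can be done
None
```

I handed the job in at about 31.6 s: the funnel is seated and released, and the portafilter is held level in the grinder's fork. It presses the dosing switch with about 5.3 N, roughly 7 mm of its 10 mm travel going by force and position, as I had no direct switch reading.

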